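# Set the airer leg to its mark and slide its cam lever closed

### The job

Pull the airer's spring-loaded leg out by its cross bar until the pointer on the bar lines up with the ridge of the marker clip on the scale strip. Then, with the leg held there, slide the cam lever along the bar until it sits flush against the stop block, and finish still holding the leg at the mark: do not let go, for the leg would spring back. Do not slide the lever before the leg is at the mark, and leave the cup, the tin and the brush where they stand.

Things in the scene. Friction and masses are not known exactly. Their poses are not given: they have to be found in the camera images.
- airer: End frame of a counter airer, fixed: two metal sleeves along its x, 52 mm above the counter at y = +-88 mm, between two grey cross blocks 216 mm wide, white rods between; top 67 mm, x = -6 to 109 mm. Origin on the counter, middle of the front end; +x to the back, away from the robot; the leg comes out towards -x; +y to its left.
- bar_grip (a point): Point on the bar's axis at y = -48 mm of the leg: middle of the bare stretch (y = -75 to -16 mm) between the right end block and the open cam lever, where fingers can straddle, hook or pinch the bar from above. A spring always pulls the leg back in (5 N when in, 8 N fully out); nothing latches it, not even the closed lever, so it must be held to the end.
- pointer (a point): Tip of the small dark pointer at the bar's right (-y) end, 63 mm above the counter; it moves with the leg just above the scale strip. Axes parallel to the airer's.
- mark (a point): Middle of the dark ridge on the marker clip (grey, 14 x 20 mm, fixed, ridge 61.5 mm above the counter) on the flat scale strip, which runs forward from the frame to x = -180 mm at y = -120 mm (14 mm wide, top 49.5 mm up, post at its front end). The leg is at its mark when pointer and ridge have the same x in the airer's frame (leg out 50 to 90 mm).
- cam_lever (a joint): Position of the cam lever along the bar, m: 0 = open, 0.045 = closed, flush against the dark stop block fixed round the bar (its face at y = +63 mm of the leg); grows towards the airer's +y. It starts between 0 and 0.008, moves against about 2 N of friction and stays where it is left. It rides on the leg.
- lever_face (a point): Middle of the -y end face of the cam lever, a grey saddle round the bar, 46 (x) x 34 (y) x 24 mm, 41 to 65 mm above the counter, thumb ridge on top to 75 mm. Push this face towards +y, for instance with the sides of fingers that straddle the bar; the saddle stands 17 mm out from the bar before and behind it.
- dosing_cup: Bystander: clear upturned cup, 76 mm across, 88 mm high, origin at its underside; leave it.
- tin: Bystander: round tin, 75 mm across, 58 mm high, origin at its underside; leave it.
- brush: Bystander: scrubbing brush, 52 x 133 x 53 mm, origin at its underside; leave it.
- leg: Pull-out leg: a level metal cross bar 12 mm thick (x), 18 mm high, along y, with 17 mm tubes running back into the frame from dark end blocks (26 mm) at y = +-88 mm. Origin at the bar's middle, 52 mm above the counter (43 mm gap under the bar), axes as the airer's; x = -65 mm in the airer's frame when fully in, -175 mm fully out; 55 mm free behind the bar when in.

How it is judged (in metres and radians):
On the way, in this order (a step that is already met when the one before it is completed fails the run):
1. the leg is held by the fingers at the mark (within 5 mm) with the cam lever still open (x of pointer in the frame of mark between -0.005 and 0.005 m and contact force between the fingers and leg above 2 N and value of joint cam_lever below 0.015 m), for 0.2 s.
2. the cam lever is slid closed while the leg is held at the mark (x of pointer in the frame of mark between -0.005 and 0.005 m and contact force between the fingers and leg above 2 N and value of joint cam_lever above 0.042 m), for 0.2 s.
At the end, for the whole second after the job is handed in: The cam lever is closed (within 3 mm of the stop block), the pointer is within 5 mm of the mark along the leg, and the fingers still hold the leg there, at rest, pressing on it with more than 2 N; the cup, the tin and the brush are within 30 mm of where they stood (all of step 2 and linear speed of leg below 0.01 m/s and distance of each of dosing_cup, tin, brush from where it was at the start of the episode below 0.03 m); the arm keeps its last pose, push and grip.
It fails at once if the cam lever is slid half way or more while the pointer is more than 10 mm off the mark (value of joint cam_lever above 0.022 m and (x of pointer in the frame of mark above 0.01 m or x of pointer in the frame of mark below -0.01 m)).
It fails at once if the cup, the tin or the brush is pushed away (30 mm) (distance of any of dosing_cup, tin, brush from where it was at the start of the episode above 0.03 m).
It also fails if it takes over 32 s, if anything falls off the work surface, if the arm or the gripper's body presses on something with over 40 N, if the wrist force passes 120 N, or if a joint passes its speed limit or range.

### The arm

A 6-joint arm with a two-finger parallel gripper is mounted at the origin on a cart in front of the work surface, level with it; the furniture and walls round the work are solid. World frame = base frame: x ahead of the robot, y to its left, z up, the work surface at z = 0. Lengths are in mm, angles in degrees, forces in N, time in s.
With the tool pointing down it reaches from about 350 to 1000 mm from the base axis. Payload 7.1 kg.
Tool frame: the origin (TCP) lies between the finger pads; the fingertips stand 19 mm ahead of it and the grasp point (between the pads) is the TCP (bot.tips_ahead is the distance from the TCP to the fingertips, in mm); z points along the fingers, y is the line along which they close (so a half turn about z gives the same grasp; the last joint's range is limited). The gripper opens to 85 mm and grips with 20 to 120 N. Pads are 22 mm wide; open, the fingers measure 114 mm over their backs; the gripper's body (76 mm by 85 mm) begins 54 mm behind the grasp point. The pads swing forward as they close: fully open they stand 13 mm farther back than shut.
Start: joints at [-74.599, 24.242, 93.386, -0, 62.372, -1.089], TCP at [177.42, -599.272, 226.119] pointing down, gripper open.
Joint ranges: [-172.04, 172.04], [-51.8, 120.97], [4.93, 147.93], [-75.15, 255.16], [6.16, 154.13], [-145.62, 145.62]. Speed limits (degrees/s): [136.94, 136.94, 172.46, 180, 180, 180].

### API

Orientations are given as [roll, pitch, yaw] about the fixed x, y, z axes, in that order (R = Rz(yaw) Ry(pitch) Rx(roll)).
In Python, from workcell import bot gives the robot as it stands. The module is installed in compiled form; this text tells all that it offers.
- The arm moves only by the tool step_arm, never from a script. Its argument "increments" is a list of rows, each an object with "xyz": the shift along the tool's x, y, z in cm, a list of three; "spin": the turn about the tool's z in degrees. In form: [{"xyz": [dx, dy, dz], "spin": spin}, ...]. A call has 1 to 12 rows; each row shifts and turns the commanded pose from where the row before left it, along the tool's axes as they then stand; what a row does not reach is not made up. A row lasts 1/12 s, in which the tool goes at most 41.7 mm and 7.16 degrees, less where a joint would pass 70% of its speed; a pose out of reach is approached as far as the arm can. A call is refused whole if a number of a shift passes 4.17 or a number of a turn 7.16, either way. A call with a gripper value outside its range is refused whole. "claw" is the finger opening in cm, from 0 to 8.54, set as the call begins (left out, the last holds). The fingers move at their own pace and stop on an object; "force" is the grip in N (left out, the last holds). Time passes only in rows, so rows that do not move let the fingers close. It gives the time, the measured TCP pose, the force, the opening and the grip force at its end, in the units of the state.
- bot.get_obs(): the state, without advancing time (a new reading comes with each control period).
- bot.grab_frame(name): name is "scene" or "top" or "wrist"; returns (picture, depth): 384x512x3 uint8, red, green, blue; 384x512 float32, mm along the optical axis (not along the pixel's ray), 0 where there is no reading.
- bot.camera_model(name): a dict with "fx", "fy", "cx", "cy" (pixels), "k1" (the pictures are not rectified: a ray, as slopes to the right and down, at radius r is drawn at 1 + k1 r^2 times it, then the intrinsics apply), "pose" (4x4, takes a point from camera to world coordinates). Camera axes: x right, y up, looking along -z (the intrinsics and any distortion apply to the point x, -y, -z); pixel columns grow to the right and rows downward; lengths in mm; the calibration is good to about 2 mm. A picture is of the moment at which its call begins: read the wrist's pose just before it. camera_model takes no time and is no camera call; for the wrist camera it gives the pose at the moment of the call.
- bot.finish_job(): hands the job in; it is judged then, once.
The state is a dict: "clock": time; "qpos": joint angles; "joint_velocities": joint speeds; "tau": joint torques, N m; "position": TCP position; "tcp_rot": TCP orientation; "contact_force": force on the tool from outside, world axes, zero at the start; "moment": the same for the moment, N m; "finger_gap": finger opening in mm; "grasp_force": force on a finger pad.
Only numpy, scipy, OpenCV 4.12 (cv2) and the standard library are available. Lean on these libraries where they do the work, as an engineer would, in place of code of your own. Each camera call takes 0.05 s, during which the arm holds its last target. There are 200 camera calls.

## Working session

There is one attempt and no reset: what is moved stays moved. The work goes in short steps, Python scripts to look and compute and a tool call to move; the robot and the scene stay as the last step left them, time stands still between calls to the robot, and variables do not carry over. Pictures are saved under pics/ and viewed, at most 12 in all, crops included, and the job is handed in when it is done.

Besides the shell and the picture viewer there is one more tool, called after ">>>" by a JSON object that holds its "name" and its "arguments", one argument or row to a line. step_arm: Moves the arm, as the interface text tells. Its arguments: {"type":"object","properties":{"increments":{"type":"array","items":{"type":"object","properties":{"xyz":{"type":"array","items":{"type":"number"}},"spin":{"type":"number"}}}},"claw":{"type":"number"},"force":{"type":"number"}},"required":["increments"]}

```bash
mkdir -p pics; cat > h.py <<'E'
import numpy as np, cv2
from workcell import bot
def ray(m,u,v):
    x=(u-m["cx"])/m["fx"]; y=(v-m["cy"])/m["fy"]
    rd=np.hypot(x,y); r=rd
    for _ in range(20): r=rd/(1+m["k1"]*r*r)
    s=r/rd if rd>0 else 1
    T=np.array(m["pose"]); d=T[:3,:3]@np.array([x*s,-y*s,-1]); return T[:3,3],d
def onz(m,u,v,z):
    o,d=ray(m,u,v); return o+d*(z-o[2])/d[2]
def dep(m,D,u,v):
    o,d=ray(m,u,v); return o+d*D[int(v),int(u)]
def cross(m1,p1,m2,p2):
    a,d=ray(m1,*p1); b,e=ray(m2,*p2)
    s=np.linalg.lstsq(np.c_[d,-e],b-a,rcond=None)[0]
    P=a+d*s[0];Q=b+e*s[1]; return (P+Q)/2,np.linalg.norm(P-Q)
E
python3 - <<'E'
from h import *
import pickle
S={}
for n in ("scene","top"):
    m=bot.camera_model(n); p,D=bot.grab_frame(n); S[n]=(m,p,D)
    cv2.imwrite(f"pics/{n}.png",cv2.resize(p[:,:,::-1],(800,600),interpolation=cv2.INTER_CUBIC))
    print(n,{k:np.round(v,2) for k,v in m.items()})
pickle.dump(S,open("s.pkl","wb")); print(bot.get_obs())
E
```

```text
scene {'fx': np.float64(441.44), 'fy': np.float64(441.44), 'cx': np.float64(251.88), 'cy': np.float64(193.4), 'k1': np.float64(-0.16), 'pose': array([[-6.2000e-01,  3.5000e-01, -7.0000e-01, -3.8275e+02],
       [-7.8000e-01, -2.6000e-01,  5.7000e-01,  6.7197e+02],
       [ 2.0000e-02,  9.0000e-01,  4.3000e-01,  6.0936e+02],
       [ 0.0000e+00,  0.0000e+00,  0.0000e+00,  1.0000e+00]])}
top {'fx': np.float64(443.9), 'fy': np.float64(443.9), 'cx': np.float64(248.72), 'cy': np.float64(188.83), 'k1': np.float64(0.01), 'pose': array([[ 4.00000e-02,  9.80000e-01, -2.00000e-01,  2.08570e+02],
       [-1.00000e+00,  4.00000e-02, -0.00000e+00, -9.92800e+01],
       [ 0.00000e+00,  2.00000e-01,  9.80000e-01,  1.62345e+03],
       [ 0.00000e+00,  0.00000e+00,  0.00000e+00,  1.00000e+00]])}
{'clock': 0.1, 'qpos': array([-7.46009073e+01,  2.42813582e+01,  9.34266864e+01, -5.10921913e-05,
        6.23722050e+01, -1.08801947e+00]), 'joint_velocities': array([-0.02541384, -0.05148722, -0.15166407, -0.10270346, -0.11819004,
       -0.03534418]), 'tau': array([ 8.66363007e-04, -5.58429444e+01, -2.82445604e+01,  4.86903650e-05,
        2.97932260e-03,  2.93507895e-06]), 'position': array([ 177.27325867, -598.81302972,  225.41171979]), 'tcp_rot': array([-1.79919764e+02, -1.47858352e-03,  1.64871349e+01]), 'contact_force': array([ 0.26315644,  0.38235931, -0.00359335]), 'moment': array([-0.02534674,  0.00879706,  0.00605506]), 'grasp_force': 0.0, 'finger_gap': 85.58896347670569}
```

View pics/top.png

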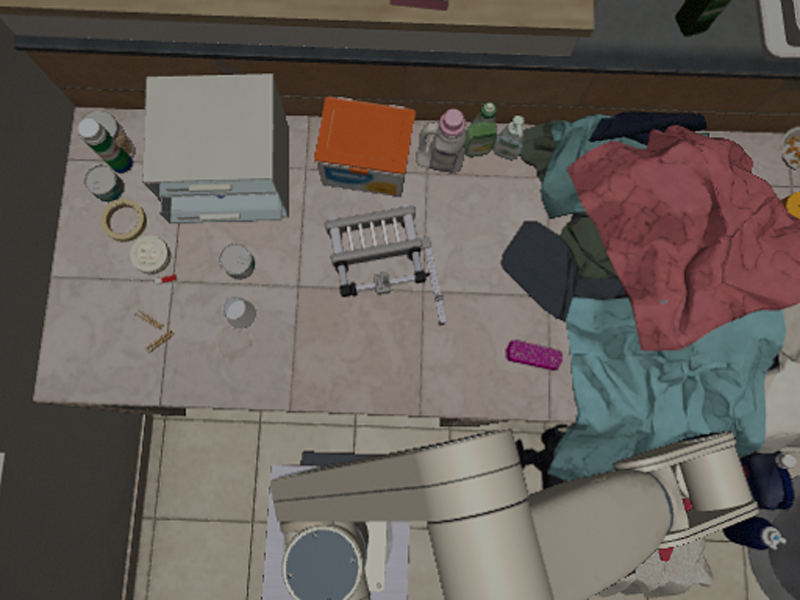

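View pics/scene.png

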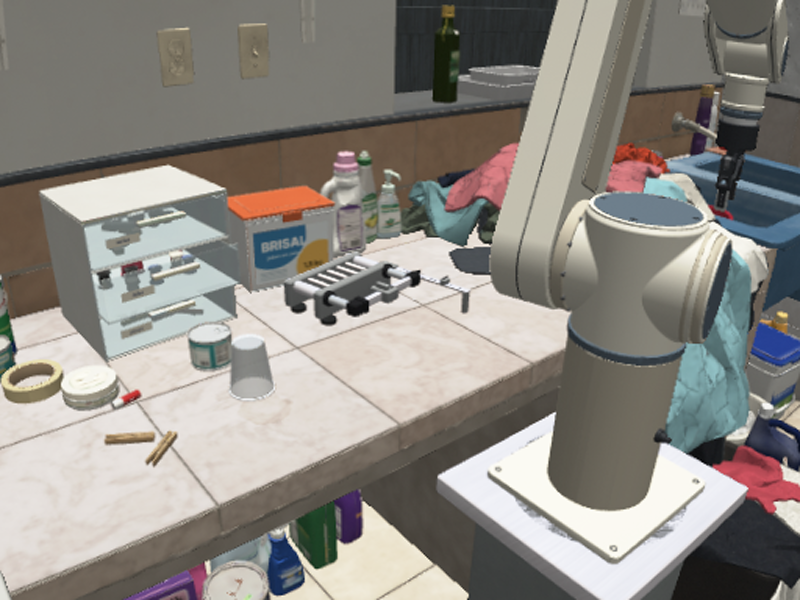

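The top view shows the end blocks at (347,288) and (421,276), the lever at (382,283), the strip running from (425,240) to (441,322), and the clip near (437,297). All of these are in the 800-px picture. In the scene view the airer is at (350,285), with the cup at (252,365) and the tin at (210,345) to its left.

```bash
python3 - <<'E'
from h import *
import pickle
S=pickle.load(open("s.pkl","rb")); m,p,D=S["top"]; k=.64
P={}
for n,u,v,z in [("Lblk",347,288,65),("Rblk",421,277,65),("lever",382,283,70),("clip",438,298,60),("post",441,322,50),("FL",331,212,67),("FR",411,210,67),("brush",534,354,53)]:
    P[n]=onz(m,u*k,v*k,z); print(n,P[n].round(),dep(m,D,u*k,v*k).round())
d=P["Lblk"]-P["Rblk"]; print("len",np.hypot(*d[:2]),"airer yaw",np.degrees(np.arctan2(-d[0],d[1])))
cv2.imwrite("pics/topc.png",cv2.resize(p[120:220,190:300,::-1],(660,600),interpolation=cv2.INTER_CUBIC))
mw=bot.camera_model("wrist"); o=bot.get_obs()
T=np.eye(4); from scipy.spatial.transform import Rotation as R
T[:3,:3]=R.from_euler("xyz",o["tcp_rot"],degrees=True).as_matrix();T[:3,3]=o["position"]
print((np.linalg.inv(T)@np.array(mw["pose"])).round(2),mw["fx"])
E
```

```text
Lblk [548.   4.  65.] [547.   4.  68.]
Rblk [ 580. -165.   65.] [ 581. -165.   63.]
lever [561. -76.  70.] [563. -76.  63.]
clip [ 533. -206.   60.] [ 533. -206.   60.]
post [ 479. -215.   50.] [ 480. -215.   44.]
FL [728.  51.  67.] [750.  57.   1.]
FR [ 741. -137.   67.] [ 743. -137.   60.]
brush [ 413. -428.   53.] [ 416. -433.   27.]
len 172.4611253370173 airer yaw 10.881778253333335
[[   0.      0.95    0.32   82.73]
 [   1.     -0.     -0.      0.21]
 [  -0.      0.32   -0.95 -147.77]
 [   0.      0.      0.      1.  ]] 305.1694504907235
```

View pics/topc.png

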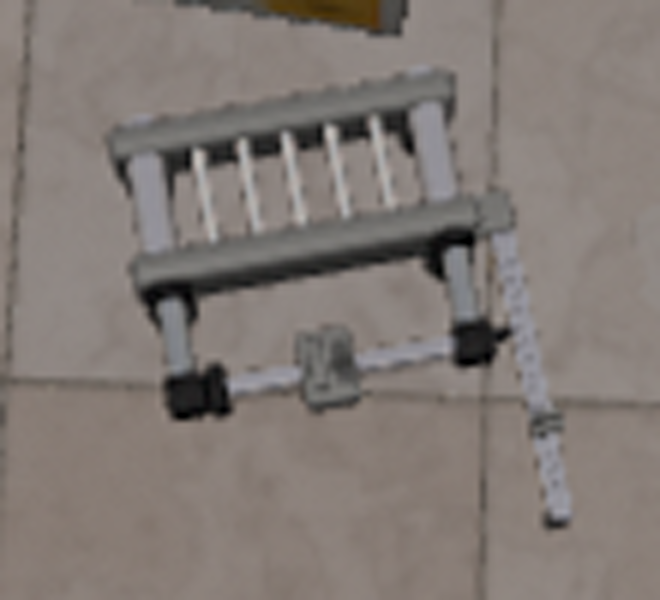

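The crop shows the end blocks at (195,395) and (475,342), the lever at (330,368), the pointer at (508,333), the clip ridge near (545,425), and the post end at (557,520). The block spacing of 172 mm against the given 176 mm and a yaw of about 11° both fit. Next I bring the wrist camera over the bar.

>>> {"name": "step_arm", "arguments": {
  "increments": [
    {"xyz": [2.85, -1.88, -0.3]},
    {"xyz": [2.85, -1.88, -0.3]},
    {"xyz": [2.85, -1.88, -0.3]},
    {"xyz": [2.85, -1.88, -0.3]},
    {"xyz": [2.85, -1.88, -0.3]},
    {"xyz": [2.85, -1.88, -0.3]},
    {"xyz": [2.85, -1.88, -0.3]},
    {"xyz": [2.85, -1.88, -0.3]},
    {"xyz": [2.85, -1.88, -0.3]},
    {"xyz": [2.85, -1.88, -0.3]},
    {"xyz": [2.85, -1.88, 0]},
    {"xyz": [2.85, -1.88, 0]}
  ]
}}

```text
validation failed for argument at $.in...
```

>>> {"name": "step_arm", "arguments": {
  "increments": [
    {"xyz": [2.85, -1.88, 0]},
    {"xyz": [2.85, -1.88, 0]},
    {"xyz": [2.85, -1.88, 0]},
    {"xyz": [2.85, -1.88, 0]},
    {"xyz": [2.85, -1.88, 0]},
    {"xyz": [2.85, -1.88, 0]},
    {"xyz": [0, 0, 0]}
  ]
}}

```text
validation failed for argument at $.in...
```

>>> {"name": "step_arm", "arguments": {
  "claw": 2.6,
  "force": 20,
  "increments": [
    {"xyz": [0, 0, 0], "spin": -7.0},
    {"xyz": [0, 0, 0], "spin": -7.0},
    {"xyz": [0, 0, 0], "spin": -7.0},
    {"xyz": [0, 0, 0], "spin": -7.0},
    {"xyz": [0, 0, 0], "spin": -7.0},
    {"xyz": [0, 0, 0], "spin": -7.0},
    {"xyz": [0, 0, 0], "spin": -7.0},
    {"xyz": [0, 0, 0], "spin": -7.0},
    {"xyz": [0, 0, 0], "spin": -7.0},
    {"xyz": [0, 0, 0], "spin": -7.0},
    {"xyz": [0, 0, 0], "spin": -7.0},
    {"xyz": [0, 0, 0], "spin": -7.0}
  ]
}}

```text
clock: 1.1
position: [177.3, -598.9, 225.7]
tcp_rot: [-180.0, -0.1, 100.8]
contact_force: [-0.1, 0.1, 0.4]
finger_gap: 25.9
grasp_force: 0.0
```

```bash
python3 - <<'E'
from h import *
import pickle
o=bot.get_obs(); m=bot.camera_model("wrist"); p,D=bot.grab_frame("wrist")
pickle.dump((m,p,D,o),open("w1.pkl","wb"))
print({k:np.round(o[k],1) for k in ("clock","position","tcp_rot","finger_gap","contact_force")})
cv2.imwrite("pics/w1.png",cv2.resize(p[:,:,::-1],(800,600),interpolation=cv2.INTER_CUBIC))
E
```

```text
{'clock': np.float64(1.1), 'position': array([ 177.3, -598.9,  225.7]), 'tcp_rot': array([-1.800e+02, -1.000e-01,  1.008e+02]), 'finger_gap': np.float64(25.9), 'contact_force': array([-0.1,  0.1,  0.4])}
```

View pics/w1.png

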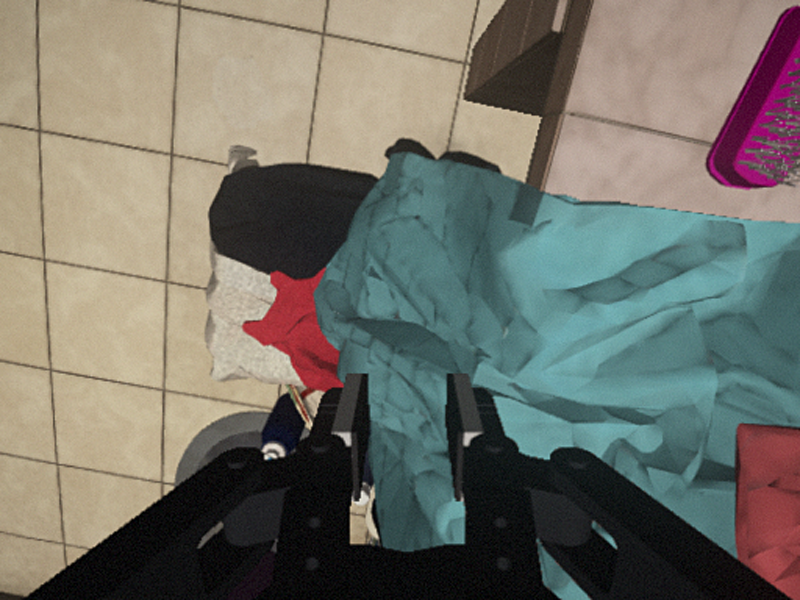

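The picture shows only the laundry and the brush, because the spin ran but the shift rows were refused for lacking a spin value. I redo the shift in the current tool axes.

>>> {"name": "step_arm", "arguments": {
  "increments": [
    {"xyz": [2.16, 2.65, -0.3], "spin": 0},
    {"xyz": [2.16, 2.65, -0.3], "spin": 0},
    {"xyz": [2.16, 2.65, -0.3], "spin": 0},
    {"xyz": [2.16, 2.65, -0.3], "spin": 0},
    {"xyz": [2.16, 2.65, -0.3], "spin": 0},
    {"xyz": [2.16, 2.65, -0.3], "spin": 0},
    {"xyz": [2.16, 2.65, -0.3], "spin": 0},
    {"xyz": [2.16, 2.65, -0.3], "spin": 0},
    {"xyz": [2.16, 2.65, 0], "spin": 0},
    {"xyz": [2.16, 2.65, 0], "spin": 0},
    {"xyz": [2.16, 2.65, 0], "spin": 0},
    {"xyz": [2.16, 2.65, 0], "spin": 0}
  ]
}}

```text
clock: 2.15
position: [443.6, -284.9, 250.0]
tcp_rot: [-180.0, -0.0, 100.3]
contact_force: [1.3, 0.4, 0.5]
finger_gap: 26.2
grasp_force: 0.0
```

>>> {"name": "step_arm", "arguments": {
  "increments": [
    {"xyz": [2.16, 2.65, 0], "spin": 0},
    {"xyz": [2.16, 2.65, 0], "spin": 0},
    {"xyz": [2.16, 2.65, 0], "spin": 0},
    {"xyz": [2.16, 2.65, 0], "spin": 0},
    {"xyz": [2.16, 2.65, 0], "spin": 0},
    {"xyz": [2.16, 2.65, 0], "spin": 0},
    {"xyz": [0, 0, 0], "spin": 0},
    {"xyz": [0, 0, 0], "spin": 0}
  ]
}}

```text
clock: 2.82
position: [576.2, -128.7, 249.6]
tcp_rot: [-180.0, -0.0, 100.5]
contact_force: [-0.4, 0.5, 0.8]
finger_gap: 26.1
grasp_force: 0.0
```

```bash
python3 - <<'E'
from h import *
import pickle
o=bot.get_obs(); m=bot.camera_model("wrist"); p,D=bot.grab_frame("wrist")
pickle.dump((m,p,D,o),open("w1.pkl","wb"))
print({k:np.round(o[k],1) for k in ("clock","position","tcp_rot","finger_gap","contact_force")})
cv2.imwrite("pics/w2.png",cv2.resize(p[:,:,::-1],(800,600),interpolation=cv2.INTER_CUBIC))
E
```

```text
{'clock': np.float64(2.8), 'position': array([ 576.2, -128.7,  249.6]), 'tcp_rot': array([-180. ,   -0. ,  100.5]), 'finger_gap': np.float64(26.1), 'contact_force': array([-0.4,  0.5,  0.8])}
```

View pics/w2.png

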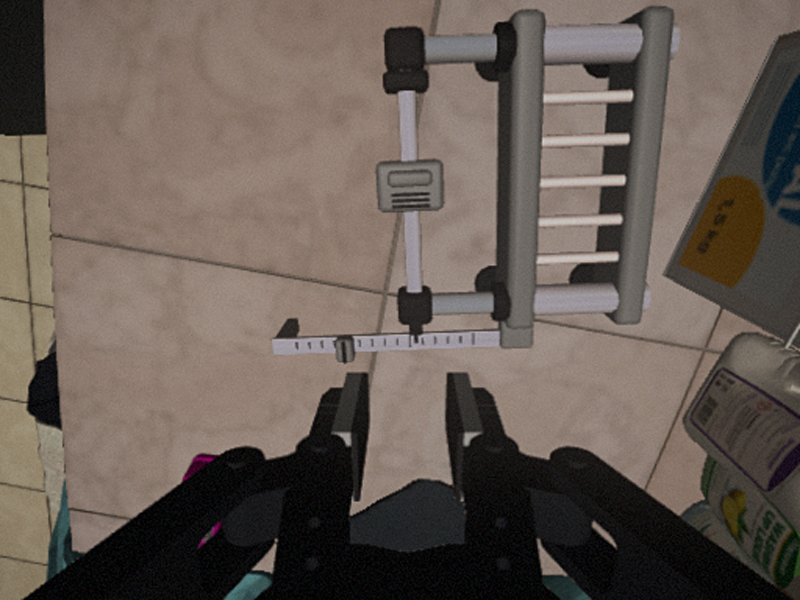

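The wrist view shows the bar from (405,60) to (415,305), the lever at (410,186), the pointer tip near (416,341), the clip at (345,349), and the strip from (275,346) to (500,339). I crop it to get sub-pixel positions.

```bash
python3 - <<'E'
from h import *
import pickle
m,p,D,o=pickle.load(open("w1.pkl","rb")); k=.64
mt,pt,Dt=pickle.load(open("s.pkl","rb"))["top"]
W=dict(Lblk=(405,47),Rblk=(415,304),lever=(410,184),ptr=(416,340),clip=(345,348),post=(278,346))
Tp=dict(Lblk=(195,395),Rblk=(475,342),lever=(330,368),ptr=(510,333),clip=(545,424),post=(557,518))
for n in W:
    w=np.array(W[n])*k; t=np.array(Tp[n])/6+[190,120]
    X,g=cross(m,w,mt,t); print(n,"tri",X.round(1),"gap",round(g,1),"depth",dep(m,D,*w).round(1))
z=52+9
A=onz(m,406*k,120*k,z);B=onz(m,413.5*k,260*k,z);print("bar top",A,B,"yaw",np.degrees(np.arctan2(A[1]-B[1],A[0]-B[0]))-90)
A=onz(m,527*k,15*k,67);B=onz(m,518*k,335*k,67);print("frame yaw",np.degrees(np.arctan2(A[1]-B[1],A[0]-B[0]))-90)
c=p[170:240,170:280,::-1]; cv2.imwrite("pics/c2.png",cv2.resize(c,(770,490),interpolation=cv2.INTER_CUBIC))
E
```

```text
Lblk tri [548.6   7.6  42.2] gap 8.4 depth [551.    7.7  65.1]
Rblk tri [ 589.4 -166.5   39.4] gap 4.9 depth [ 589.4 -158.9   66.1]
lever tri [570.5 -77.7  27.2] gap 0.9 depth [569.6 -74.3  74.5]
ptr tri [ 592.2 -186.9   61.8] gap 8.2 depth [ 595.7 -187.4   65.1]
clip tri [ 539.7 -211.    44.8] gap 7.3 depth [ 543.6 -205.1   62.3]
post tri [ 484.2 -221.3   37.8] gap 9.9 depth [ 490.  -219.4   49.4]
bar top [559.57074844 -34.95105594  61.        ] [ 582.3740987  -127.77958515   61.        ] yaw 13.801441619911003
frame yaw 13.04989574897624
```

View pics/c2.png

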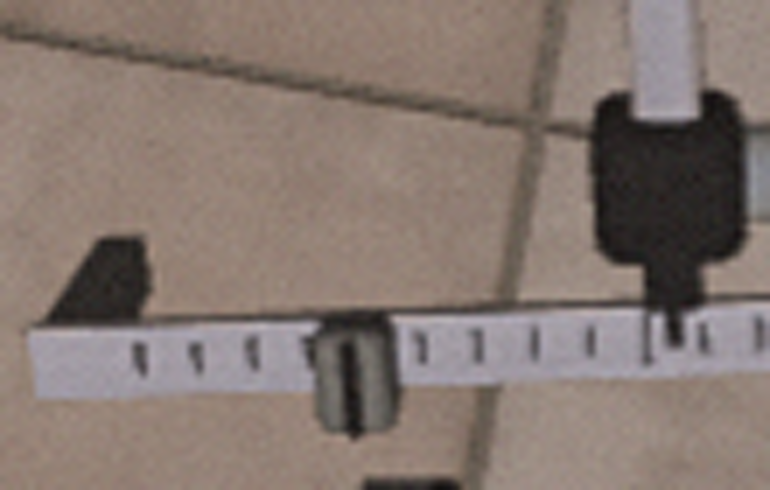

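The crop shows the pointer tip at (677,345), the ridge line from (347,340) to (355,438), and the strip's lower edge from (37,397) to (640,382). The wrist depth heights (65, 74.5, 62.3 and 49.4 mm) match the text. I work out the target and take a second wrist view from lower down as I approach.

```bash
python3 - <<'E'
from h import *
import pickle
m,p,D,o=pickle.load(open("w1.pkl","rb"))
f=lambda u,v:(170+(u+.5)/7-.5,170+(v+.5)/7-.5)
yaw=lambda A,B:np.degrees(np.arctan2(A[1]-B[1],A[0]-B[0]))
A=onz(m,*f(37,397),49.5);B=onz(m,*f(640,382),49.5);print("strip yaw",yaw(B,A))
# bar edge fit: bright bar pixels, rows between lever and right block / left block
g=p.astype(int).sum(2); L=[];
for v in list(range(62,98))+list(range(142,180)):
    r=g[v,250:272]; e=np.diff(r); a=np.argmax(e); b=np.argmin(e)
    L.append([250+a+.5,250+b+.5,v])
L=np.array(L); print(L[::12])
for c in (0,1):
    Q=np.array([onz(m,u,v,61) for u,v in L[:,[c,2]]]); q=np.median(Q,0)
    l=cv2.fitLine(Q[:,:2].astype(np.float32),cv2.DIST_HUBER,0,.01,.01).ravel(); print("bar edge",c,q.round(1),np.degrees(np.arctan2(l[1],l[0]))%180-90)
R=[onz(m,*f(*q),61.5) for q in ((347,345),(355,435))]
print("ridge",R,"dir",yaw(*R)-90)
P=onz(m,*f(677,342),63); print("pointer",P,"pointer base",onz(m,*f(673,290),63))
mk=(R[0]+R[1])/2
for y in (12,13,14): print(y,"pull",(P-mk)[:2]@[np.cos(np.radians(y)),np.sin(np.radians(y))])
print("Rblk inner",onz(m,*f(665,95),65),"lever -y face",onz(m,410*.64,211*.64,65))
E
```

```text
strip yaw 12.205685093154788
[[254.5 265.5  62. ]
 [255.5 265.5  74. ]
 [255.5 265.5  86. ]
 [258.5 252.5 142. ]
 [258.5 268.5 154. ]
 [259.5 267.5 166. ]
 [270.5 268.5 178. ]]
bar edge 0 [ 567.8 -102.4   61. ] 13.003204
bar edge 1 [ 568.6 -102.1   61. ] 12.308212
ridge [array([ 540.9098054 , -200.86143531,   61.5       ]), array([ 544.65747854, -217.43774898,   61.5       ])] dir 12.739596902256238
pointer [ 596.1130599  -189.30617152   63.        ] pointer base [ 593.64355305 -180.08035712   63.        ]
12 pull 56.28972132939276
13 pull 56.42638679370516
14 pull 56.545864233985526
Rblk inner [ 585.7306093  -146.03296295   65.        ] lever -y face [573.21495521 -93.06899292  65.        ]
```

Yaw comes out at about 12.6° and the pull at about 56.4 mm. I align and descend part way for the second view.

>>> {"name": "step_arm", "arguments": {
  "increments": [
    {"xyz": [0.77, 0.56, 0], "spin": -2.1},
    {"xyz": [0, 0, 2.75], "spin": 0},
    {"xyz": [0, 0, 2.75], "spin": 0},
    {"xyz": [0, 0, 2.75], "spin": 0},
    {"xyz": [0, 0, 2.75], "spin": 0},
    {"xyz": [0, 0, 0], "spin": 0},
    {"xyz": [0, 0, 0], "spin": 0},
    {"xyz": [0, 0, 0], "spin": 0}
  ]
}}

```text
clock: 3.53
position: [580.4, -122.2, 141.5]
tcp_rot: [179.9, 0.0, 102.6]
contact_force: [0.2, 0.1, 0.9]
finger_gap: 26.5
grasp_force: 0.0
```

```bash
python3 - <<'E'
from h import *
import pickle
o=bot.get_obs(); m=bot.camera_model("wrist"); p,D=bot.grab_frame("wrist")
pickle.dump((m,p,D,o),open("w2.pkl","wb"))
print({k:np.round(o[k],1) for k in ("clock","position","tcp_rot","finger_gap","contact_force")})
cv2.imwrite("pics/w3.png",cv2.resize(p[:,:,::-1],(800,600),interpolation=cv2.INTER_CUBIC))
E
```

```text
{'clock': np.float64(3.5), 'position': array([ 580.4, -122.2,  141.5]), 'tcp_rot': array([179.9,   0. , 102.6]), 'finger_gap': np.float64(26.5), 'contact_force': array([0.2, 0.1, 0.9])}
```

View pics/w3.png

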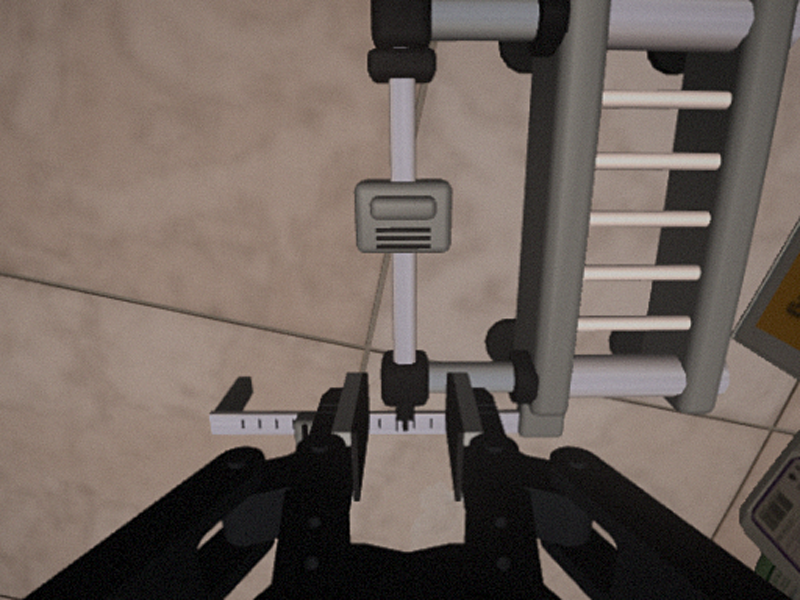

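The second wrist view shows the bar upright in the picture from (402,80) to (404,350). The lever spans (355..452, 181..252), the right block is at (405,377), and the pointer tip is at (405,430). The clip ridge is half hidden at (306,430).

```bash
python3 - <<'E'
from h import *
import pickle
m1=pickle.load(open("w1.pkl","rb"))[0]; m,p,D,o=pickle.load(open("w2.pkl","rb")); k=.64
for n,a,b in [("bar@block",(414.5,292),(404,350)),("bar@stop",(406,92),(402,79)),("lever -y top edge mid",(410,211),(402.5,252)),("ptr",(416.5,341),(405,430)),("post corner",(275,356),(212,433))]:
    X,g=cross(m1,np.array(a)*k,m,np.array(b)*k); print(n,X.round(1),round(g,1))
A=onz(m,402*k,120*k,61);B=onz(m,404*k,310*k,61);print(A,B,np.degrees(np.arctan2(A[1]-B[1],A[0]-B[0]))-90)
y=np.radians(12.6); ex=np.array([np.cos(y),np.sin(y)]); ey=np.array([-ex[1],ex[0]])
t=o["position"][:2]
for n,X in [("A",A),("B",B),("leverface",onz(m,402.5*k,250*k,65)),("block in",onz(m,404*k,350*k,63)),("ptr",onz(m,405*k,429*k,63)),("ridge",onz(m,306*k,430*k,61.5))]:
    print(n,((X[:2]-t)@ex).round(1),((X[:2]-t)@ey).round(1))
E
```

```text
bar@block [ 591.2 -168.4    6.1] 1.2
bar@stop [557.1 -20.4  89.7] 0.3
lever -y top edge mid [573.5 -94.4  55.4] 0.0
ptr [ 595.6 -186.9   68.1] 0.5
post corner [ 486.5 -230.8   44.3] 1.9
[559.96460772 -33.84729002  61.        ] [ 580.49888663 -122.32406754   61.        ] 13.066262112542688
A -0.7 90.7
B 0.1 -0.2
leverface -0.6 31.8
block in 0.0 -21.5
ptr 0.5 -69.3
ridge -54.7 -71.0
```

The bar axis lies within 0.5 mm of the TCP line, with the block's inner edge at -21 mm and the lever face at +32 mm. I descend and straddle the bar.

>>> {"name": "step_arm", "arguments": {
  "increments": [
    {"xyz": [0.4, 0, 2.2], "spin": 0},
    {"xyz": [0, 0, 2.2], "spin": 0},
    {"xyz": [0, 0, 2.2], "spin": 0},
    {"xyz": [0, 0, 2.1], "spin": 0},
    {"xyz": [0, 0, 0], "spin": 0},
    {"xyz": [0, 0, 0], "spin": 0}
  ]
}}

```text
clock: 4.08
position: [579.3, -117.8, 54.0]
tcp_rot: [180.0, 0.0, 102.6]
contact_force: [0.2, -0.1, -0.1]
finger_gap: 25.7
grasp_force: 0.0
```

>>> {"name": "step_arm", "arguments": {
  "claw": 1.6,
  "force": 60,
  "increments": [
    {"xyz": [0, 0, 0], "spin": 0},
    {"xyz": [0, 0, 0], "spin": 0},
    {"xyz": [0, 0, 0], "spin": 0},
    {"xyz": [0, 0, 0], "spin": 0}
  ]
}}

```text
clock: 4.42
position: [579.8, -117.8, 54.4]
tcp_rot: [179.9, 0.1, 102.6]
contact_force: [0.1, -0.2, 0.1]
finger_gap: 15.9
grasp_force: 0.0
```

Nothing has touched yet. I pull toward -y of the tool, 56 mm plus the 2 mm slack, in small rows.

>>> {"name": "step_arm", "arguments": {
  "increments": [
    {"xyz": [0, -0.5, 0], "spin": 0},
    {"xyz": [0, -0.7, 0], "spin": 0},
    {"xyz": [0, -0.7, 0], "spin": 0},
    {"xyz": [0, -0.7, 0], "spin": 0},
    {"xyz": [0, -0.7, 0], "spin": 0},
    {"xyz": [0, -0.7, 0], "spin": 0},
    {"xyz": [0, -0.7, 0], "spin": 0},
    {"xyz": [0, -0.7, 0], "spin": 0},
    {"xyz": [0, -0.4, 0], "spin": 0},
    {"xyz": [0, 0, 0], "spin": 0},
    {"xyz": [0, 0, 0], "spin": 0},
    {"xyz": [0, 0, 0], "spin": 0}
  ]
}}

```text
clock: 5.42
position: [524.5, -130.6, 54.2]
tcp_rot: [179.7, 0.1, 102.6]
contact_force: [6.1, 2.1, 0.9]
finger_gap: 16.0
grasp_force: 3.0
```

```bash
cat > look.py <<'E'
from h import *
import pickle,sys
o=bot.get_obs(); m=bot.camera_model("wrist"); p,D=bot.grab_frame("wrist")
mt=bot.camera_model("top"); pt,_=bot.grab_frame("top"); ps,_=bot.grab_frame("scene")
pickle.dump((m,p,D,o,mt,pt),open(sys.argv[1]+".pkl","wb"))
print({k:np.round(o[k],1) for k in ("clock","position","tcp_rot","finger_gap","contact_force","grasp_force")})
a=cv2.resize(p[:,:,::-1],(400,300),interpolation=cv2.INTER_AREA)
b=cv2.resize(pt[135:210,200:300,::-1],(400,300),interpolation=cv2.INTER_CUBIC)
c=cv2.resize(ps[150:217,175:309,::-1],(600,300),interpolation=cv2.INTER_CUBIC)
c=np.hstack([c,np.zeros((300,200,3),np.uint8)])
cv2.imwrite(f"pics/{sys.argv[1]}.png",np.vstack([np.hstack([a,b]),c]))
E
python3 look.py l1
```

```text
{'clock': np.float64(5.4), 'position': array([ 524.5, -130.6,   54.2]), 'tcp_rot': array([1.797e+02, 1.000e-01, 1.026e+02]), 'finger_gap': np.float64(16.0), 'contact_force': array([6.1, 2.1, 0.9]), 'grasp_force': np.float64(3.0)}
```

View pics/l1.png

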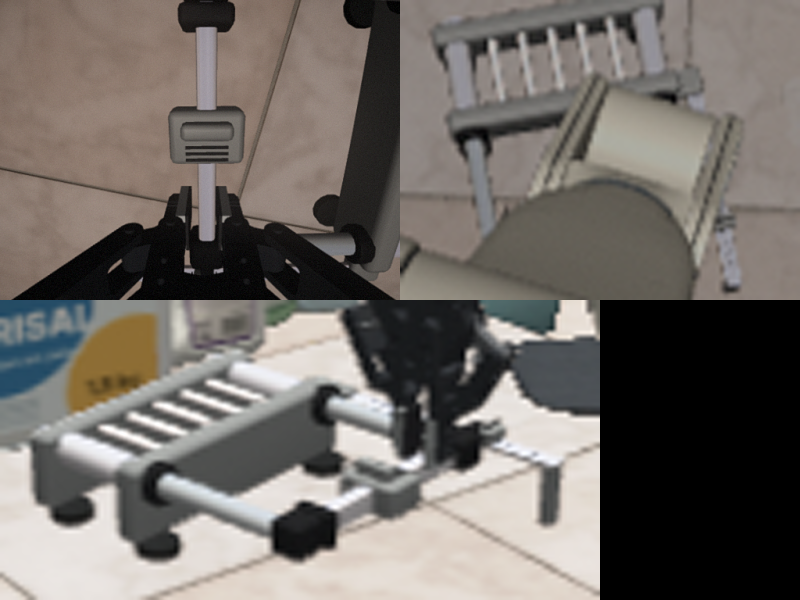

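The view shows the leg pulled out with the lever still open, and the bar between the pads at (206,200). Force is 6.5 N. In the scene part, the pointer and clip are at about (490,430). I check this more closely.

```bash
python3 - <<'E'
from h import *
import pickle
m,p,D,o,mt,pt=pickle.load(open("l1.pkl","rb")); m2=pickle.load(open("w2.pkl","rb"))[0]
y=np.radians(12.6); ex=np.array([np.cos(y),np.sin(y)]); t0=np.array([580.4,-122.2])
g=p.astype(int).sum(2)
for v in (60,80,100,120,215,225):
    r=g[v,235:290]; e=np.diff(r.astype(float)); a=235+np.argmax(e)+.5; b=235+np.argmin(e)+.5
    X=onz(m,(a+b)/2,v,61); print(v,a,b,X.round(1),((X[:2]-t0)@ex).round(2))
a=cv2.resize(p[320:384,200:330,::-1],(780,384),interpolation=cv2.INTER_CUBIC)
a=cv2.convertScaleAbs(a,alpha=2,beta=10)
s,_=bot.grab_frame("scene")
b=cv2.resize(s[225-60-0:200,270:335,::-1][:, :],(390,210),interpolation=cv2.INTER_CUBIC)
z=np.zeros((210,780,3),np.uint8); z[:,:390]=b
cv2.imwrite("pics/c4.png",np.vstack([a,z]))
E
```

```text
60 251.5 275.5 [506.5 -38.3  61. ] -53.85
80 251.5 250.5 [503.  -47.4  61. ] -59.26
100 252.5 275.5 [510.3 -54.4  61. ] -53.57
120 252.5 275.5 [512.3 -62.9  61. ] -53.54
215 253.5 274.5 [ 522.6 -108.2   61. ] -53.35
225 276.5 274.5 [ 529.5 -112.2   61. ] -47.52
```

View pics/c4.png

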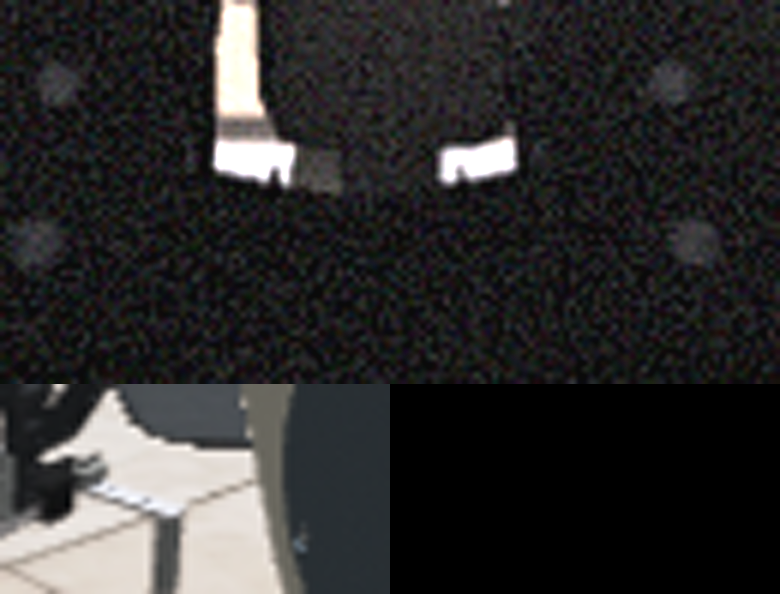

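The bar has moved about 54 mm. The clip (from x≈295) sits slightly left of the block's centre (386), so I pull about 1.8 mm more and hold.

>>> {"name": "step_arm", "arguments": {
  "increments": [
    {"xyz": [0, -0.1, 0], "spin": 0},
    {"xyz": [0, -0.08, 0], "spin": 0},
    {"xyz": [0, 0, 0], "spin": 0},
    {"xyz": [0, 0, 0], "spin": 0},
    {"xyz": [0, 0, 0], "spin": 0},
    {"xyz": [0, 0, 0], "spin": 0},
    {"xyz": [0, 0, 0], "spin": 0}
  ]
}}

```text
clock: 6.2
position: [522.8, -131.0, 54.2]
tcp_rot: [179.7, 0.1, 102.6]
contact_force: [6.8, 1.6, 0.3]
finger_gap: 16.0
grasp_force: 3.0
```

```bash
python3 - <<'E'
from h import *
o=bot.get_obs(); m=bot.camera_model("wrist"); p,D=bot.grab_frame("wrist")
y=np.radians(12.6); ex=np.array([np.cos(y),np.sin(y)]); ey=np.array([-ex[1],ex[0]])
t0=np.array([580.4,-122.2]); t=o["position"][:2]; print("tcp",(t-t0)@ex,(t-t0)@ey)
g=p.astype(int).sum(2)
for v in (100,120,215):
    e=np.diff(g[v,235:290].astype(float)); c=235+(np.argmax(e)+np.argmin(e))/2+.5; print(((onz(m,c,v,61)[:2]-t0)@ex).round(2))
print("strip row greys", g[346,225:295])
X=dep(m,D,264,205); print("lever face", (onz(m,264,208,65)[:2]-t)@ey, [ (v,int(g[v,230]),int(g[v,290])) for v in range(196,216,2)])
E
```

```text
tcp -58.093113113002445 3.973615814464351
-49.69
-55.2
-55.01
strip row greys [ 43  53  19  24  15  29  51  64  25   9 157 493 491 466 468 448 461 466
 466 456 452 468 466 502 500 447 162  78  93  84  89  70  24  39  58  55
  37  30  41  67  60  36  47  22  49   8  13  64 218 423 485 476 457 476
 468 484 463 473 479 489 341  74  29  28  57  56   3  26  33  15]
lever face 27.67474117692078 [(196, 330, 83), (198, 318, 139), (200, 322, 340), (202, 328, 181), (204, 316, 79), (206, 287, 134), (208, 243, 236), (210, 376, 372), (212, 371, 371), (214, 387, 359)]
```

Both clip edges show on the strip row, at pixels 251 and 273 (centre 262), and the bar axis is near 264. I add 0.8 mm and hold for over 0.2 s. Then I slide along the bar toward the lever.

>>> {"name": "step_arm", "arguments": {
  "increments": [
    {"xyz": [0, -0.08, 0], "spin": 0},
    {"xyz": [0, 0, 0], "spin": 0},
    {"xyz": [0, 0, 0], "spin": 0},
    {"xyz": [0, 0, 0], "spin": 0},
    {"xyz": [0, 0, 0], "spin": 0},
    {"xyz": [0, 0, 0], "spin": 0}
  ]
}}

```text
clock: 6.75
position: [522.1, -131.2, 54.2]
tcp_rot: [179.7, 0.1, 102.6]
contact_force: [6.1, 1.6, 0.9]
finger_gap: 16.0
grasp_force: 3.1
```

>>> {"name": "step_arm", "arguments": {
  "increments": [
    {"xyz": [0.4, 0, 0], "spin": 0},
    {"xyz": [0.4, 0, 0], "spin": 0},
    {"xyz": [0.4, 0, 0], "spin": 0},
    {"xyz": [0.4, 0, 0], "spin": 0},
    {"xyz": [0.4, 0, 0], "spin": 0},
    {"xyz": [0.4, 0, 0], "spin": 0},
    {"xyz": [0, 0, 0], "spin": 0},
    {"xyz": [0, 0, 0], "spin": 0}
  ]
}}

```text
clock: 7.42
position: [517.7, -108.2, 54.4]
tcp_rot: [179.6, 0.2, 102.6]
contact_force: [6.9, -0.4, 0.8]
finger_gap: 16.2
grasp_force: 3.5
```

```bash
cat > chk.py <<'E'
from h import *
o=bot.get_obs(); m=bot.camera_model("wrist"); p,D=bot.grab_frame("wrist")
y=np.radians(12.6); ex=np.array([np.cos(y),np.sin(y)]); ey=np.array([-ex[1],ex[0]])
t0=np.array([580.4,-122.2]); t=o["position"][:2]; f=o["contact_force"][:2]
print("tcp",(t-t0)@ex,(t-t0)@ey,"F",f@ex,f@ey,o["finger_gap"])
g=p.astype(int).sum(2)
for v in (40,60,100,120):
    e=np.diff(g[v,240:285].astype(float)); a=240+np.argmax(e)+.5; b=240+np.argmin(e)+.5; print(v,a,b,((onz(m,(a+b)/2,v,61)[:2]-t0)@ex).round(2))
cv2.imwrite("pics/chk.png",p[:,:,::-1])
E
python3 chk.py
```

```text
tcp -58.09136638379175 27.368776524090773 F 6.659138581670317 -1.9093188524314506 16.152527048199232
40 278.5 273.5 -50.33
60 260.5 259.5 -57.06
100 252.5 250.5 -60.83
120 277.5 275.5 -49.58
```

>>> {"name": "step_arm", "arguments": {
  "increments": [
    {"xyz": [0.4, -0.02, 0], "spin": 0},
    {"xyz": [0.4, -0.02, 0], "spin": 0},
    {"xyz": [0.4, -0.01, 0], "spin": 0},
    {"xyz": [0.4, -0.01, 0], "spin": 0},
    {"xyz": [0.4, 0, 0], "spin": 0},
    {"xyz": [0.4, 0, 0], "spin": 0},
    {"xyz": [0.4, 0, 0], "spin": 0},
    {"xyz": [0.2, 0, 0], "spin": 0},
    {"xyz": [0, 0, 0], "spin": 0},
    {"xyz": [0, 0, 0], "spin": 0}
  ]
}}

```text
clock: 8.3
position: [510.8, -79.0, 54.5]
tcp_rot: [179.6, 0.2, 102.6]
contact_force: [6.7, -2.3, 0.1]
finger_gap: 15.7
grasp_force: 3.7
```

```bash
python3 chk.py; python3 -c "
import cv2;a=cv2.imread('pics/chk.png');cv2.imwrite('pics/w5.png',cv2.resize(a,(640,480)))"
```

```text
tcp -58.49575522777536 57.30003431357333 F 6.017897178415761 -3.6567119277513442 15.728580556624433
40 262.5 246.5 -59.77
60 281.5 282.5 -48.03
100 281.5 280.5 -48.12
120 244.5 245.5 -64.23
```

View pics/w5.png

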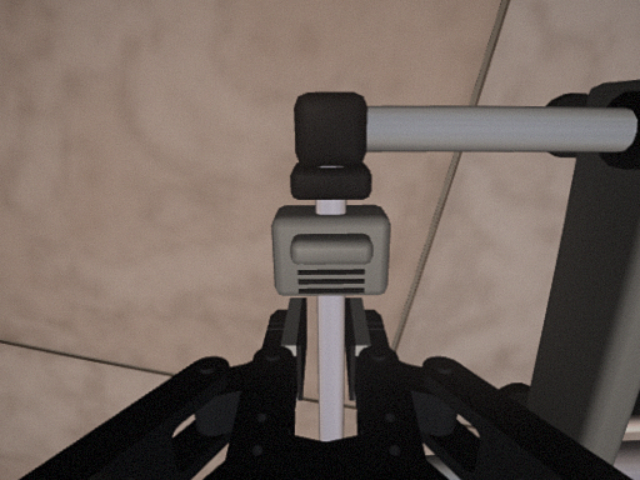

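The picture shows the lever at (331,250), with a short bare stretch of about 7 px to the stop block at (331,182). The fingers are right behind the lever and the bar lies against the rear pad. I continue slowly.

>>> {"name": "step_arm", "arguments": {
  "increments": [
    {"xyz": [0.2, 0, 0], "spin": 0},
    {"xyz": [0.2, 0, 0], "spin": 0},
    {"xyz": [0.2, -0.01, 0], "spin": 0},
    {"xyz": [0, 0, 0], "spin": 0},
    {"xyz": [0, 0, 0], "spin": 0}
  ]
}}

```text
clock: 8.77
position: [509.5, -73.4, 54.5]
tcp_rot: [179.6, 0.2, 102.6]
contact_force: [7.5, -2.4, 0.1]
finger_gap: 16.2
grasp_force: 3.9
```

>>> {"name": "step_arm", "arguments": {
  "increments": [
    {"xyz": [0.1, 0, 0], "spin": 0},
    {"xyz": [0.1, 0, 0], "spin": 0},
    {"xyz": [0, 0, 0], "spin": 0},
    {"xyz": [0, 0, 0], "spin": 0}
  ]
}}

```text
clock: 9.1
position: [510.0, -72.6, 54.6]
tcp_rot: [179.5, 0.3, 102.6]
contact_force: [8.4, -11.1, -2.7]
finger_gap: 16.2
grasp_force: 8.9
```

>>> {"name": "step_arm", "arguments": {
  "increments": [
    {"xyz": [0.1, 0, 0], "spin": 0},
    {"xyz": [0.1, 0, 0], "spin": 0},
    {"xyz": [0, 0, 0], "spin": 0},
    {"xyz": [0, 0, 0], "spin": 0}
  ]
}}

```text
clock: 9.43
position: [510.8, -72.1, 54.7]
tcp_rot: [179.4, 0.4, 102.7]
contact_force: [11.0, -21.2, -6.6]
finger_gap: 16.1
grasp_force: 13.6
```

The force rose to 21 N, so the lever is at the stop, and the TCP drifted in by about 1.5 mm. I relax the push, restore the pull and check.

>>> {"name": "step_arm", "arguments": {
  "increments": [
    {"xyz": [-0.2, -0.08, 0], "spin": 0},
    {"xyz": [0, 0, 0], "spin": 0},
    {"xyz": [0, 0, 0], "spin": 0},
    {"xyz": [0, 0, 0], "spin": 0}
  ]
}}

```text
clock: 9.77
position: [509.2, -72.8, 54.6]
tcp_rot: [179.5, 0.3, 102.6]
contact_force: [8.3, -9.9, -1.4]
finger_gap: 16.0
grasp_force: 9.1
```

```bash
python3 chk.py; python3 - <<'E'
from h import *
a=cv2.imread('pics/chk.png')[50:370,150:400]
s,_=bot.grab_frame("scene"); b=s[155:215,265:335,::-1]
cv2.imwrite('pics/w6.png',np.hstack([cv2.resize(a,(390,500)),cv2.resize(b,(400,500)[:2],interpolation=cv2.INTER_CUBIC)]))
E
```

```text
tcp -58.737832902366705 63.7168545642547 F 5.957471089053165 -11.431860417983826 15.991177264748986
40 272.5 266.5 -53.78
60 270.5 273.5 -52.63
100 245.5 246.5 -63.97
120 247.5 246.5 -63.63
```

View pics/w6.png

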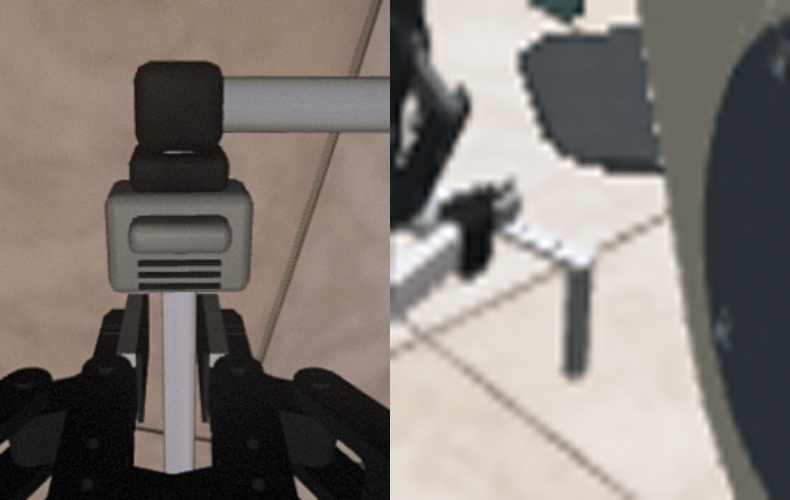

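The lever sits flush against the stop block at (180,165). The TCP is back at the mark position (-58.7 mm, against -58.8 mm when held there), and the bar presses on the rear pad with about 6 N. I hand in.

```bash
python3 -c "
from workcell import bot
print(bot.finish_job())"
```

```text
the job is handed in; nothing more can be done
None
```

I handed the job in with the leg held about 55–56 mm out, within an estimated 2 mm of the mark, and the cam lever flush against its stop; the cup, tin and brush were not touched, but the hand-in returned no verdict.

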